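# Lay the specimen box flat and shut the drawer tray

## Task

The specimen tray has to go back into its cabinet. First push against the window side of the specimen box that stands on its edge in the tray, so that it tips over onto its black back and lies flat on the tray floor with the window up; then push the tray's open lid over until it is fully shut. Only push with the fingers: do not pick anything up, and leave the two other boxes in the tray and everything on the table where they are.

Things in the scene. Friction and masses are not known exactly. Their poses are not given: they have to be found in the camera images.
- tray: White metal drawer tray with a black floor, fixed to the table for the job, 316 (its x) by 212 (its y) by 50 mm high, walls and floor 6 mm thick. Origin: centre of its underside, on the table; z up. The lid hinge runs along the top of its +y wall. The tray stands turned differently every time, by up to about 20 degrees.
- lid_hinge (a point): Middle of the lid's hinge line, on the tray, 105 mm to the tray's +y side of its origin and 52 mm above the table. The line runs along the tray's x.
- lid (a joint): Angle of the tray's lid, rad: 0 = shut, lying flat on the tray's walls; 1.57 = upright; 1.6 to 1.85 at the start (open, leaning outwards to the tray's +y side). The hinge is stiff: the lid stays wherever it is left and does not fall shut; pushing it takes up to about 3 N at the free edge, all the way down to 0.
- lid_edge (a point): Middle of the lid's free edge, on its outer face (on top when shut; looking away from the tray while open), 209 mm from the hinge line. The lid is a flat clear panel with a blue frame, without a handle, 316 mm along the hinge, 209 mm from hinge to free edge, 6 mm thick.
- box: Specimen box standing on edge, loose, 70 x 70 mm square, 30 mm thick, about 0.12 kg: black back, white sides, clear window over a brown fossil. Origin: centre of the narrow face it stands on. x: square out of the window (level at the start, straight up when lying as wanted), window at x = +15 mm, back at -15 mm; z: up its 70 mm height at the start; y: along its width.
- box_center (a point): Centre of that box: 41 mm above the table standing, 21 mm lying flat. Standing, its top is 76 mm above the table, 26 mm above the tray's walls. At the start its window looks to the tray's -y side (within 20 degrees), with room behind its back to lie down. Pushed near the top it tips, pushed low it slides.
- flat_a: Bystander: smaller specimen box lying flat in the tray, 58 x 58 x 26 mm, light tan fossil, origin at the centre of its underside. Which place along the tray each of the three boxes has changes.
- flat_b: Bystander: as flat_a, with a greyish fossil.
- loupe: Bystander on the table: black magnifier, 44 mm across, 44 mm high, origin at the centre of its underside.
- fossil: Bystander on the table: loose tan fossil shell, 72 mm across, 30 mm high, origin at the centre of its underside.
- cardtray: Bystander on the table: cream empty card tray, 80 x 80 x 22 mm, origin at the centre of its underside.
- jar: Bystander on the table: glass jar with white cap, 52 mm across, 70 mm high, origin at the centre of its underside.
- brush: Bystander on the table: brush lying flat, about 0.2 m long, origin under its middle.
Mind the look-alikes: they are no part of the job. What is shaped like the box but blue is not meant.

How it is judged (in metres and radians):
On the way:
1. the standing box lies flat on the tray floor, window up, while the lid is still open (over 1.2 rad) (angle between box's own x axis and vertical below 0.1 rad and height (world z) of box_center below 0.03 m and x of box_center in the frame of tray between -0.14 and 0.14 m and y of box_center in the frame of tray between -0.09 and 0.09 m and value of joint lid above 1.2 rad), for 0.3 s.
At the end, for the whole second after the job is handed in: Lid shut (under 0.04 rad); the box at rest under it, flat on the tray floor, window up (x within 0.10 rad of vertical, centre under 30 mm above the table, inside the tray); the two flat boxes within 25 mm and things on the table within 30 mm of where they began (angle between box's own x axis and vertical below 0.1 rad and height (world z) of box_center below 0.03 m and x of box_center in the frame of tray between -0.14 and 0.14 m and y of box_center in the frame of tray between -0.09 and 0.09 m and value of joint lid below 0.04 rad and linear speed of box below 0.02 m/s and distance of each of loupe, fossil, cardtray, jar, brush from where it was at the start of the episode below 0.03 m and distance of each of flat_a, flat_b from where it was at the start of the episode below 0.025 m); the robot touches nothing.
It fails at once if the specimen box is lifted or carried (its centre over 55 mm above the table) (height (world z) of box_center above 0.055 m).
It fails at once if one of the two flat boxes is moved over 25 mm (distance of any of flat_a, flat_b from where it was at the start of the episode above 0.025 m).
It fails at once if a thing on the table is moved over 30 mm (distance of any of loupe, fossil, cardtray, jar, brush from where it was at the start of the episode above 0.03 m).
It also fails if it takes over 54 s, if anything falls off the work surface, if the arm or the gripper's body presses on something with over 40 N, if the wrist force passes 120 N, or if a joint passes its speed limit or range.

## Robot

A 7-joint arm with a two-finger parallel gripper is mounted at the origin on the work surface. World frame = base frame: x ahead of the robot, y to its left, z up, the work surface at z = 0. Lengths are in mm, angles in degrees, forces in N, time in s.
With the tool pointing down it reaches from about 400 to 850 mm from the base axis. Payload 10.4 kg.
Tool frame: the origin (TCP) lies at the very end of the fingers, on their centre line; the grasp point (between the pads) lies 19 mm behind it; z points along the fingers, y is the line along which they close (so a half turn about z gives the same grasp; the last joint's range is limited). The gripper opens to 85 mm and grips with 20 to 120 N. Pads are 22 mm wide; open, the fingers measure 114 mm over their backs; the gripper's body (76 mm by 85 mm) begins 54 mm behind the grasp point. The pads swing forward as they close: fully open they stand 13 mm farther back than shut.
Start: joints at [-65.867, 19.034, -3.707, 83.658, 1.238, 77.344, -5.071], TCP at [268.35, 564.484, 201.338] pointing down, gripper open.
Joint ranges: [-148.97, 148.97], [-28.65, 121.19], [-84.17, 76.75], [9.2, 138.47], [-72.65, 252.65], [3.7, 117.97], [-149.18, 149.18]. Speed limits (degrees/s): [127.2, 127.2, 159.86, 159.86, 180, 180, 180].

## Interface

Orientations are given as [roll, pitch, yaw] about the fixed x, y, z axes, in that order (R = Rz(yaw) Ry(pitch) Rx(roll)).
In Python, from plant import * gives the robot as it stands.
- The arm moves only by the shell command python3 -m jog [OPENING], which reads ROWS from standard input. ROWS is a JSON list of rows, 1 to 5 of them, each an object with the fields x, y, z (the shift in mm), rx, ry, rz (a rotation vector in degrees); a field left out counts as zero; each row shifts and turns the commanded pose from where the row before left it, along the tool's axes as they then stand; what a row does not reach is not made up. A row lasts 1/12 s, in which the tool goes at most 41.7 mm and 7.16 degrees, less where a joint would pass 70% of its speed; a pose out of reach is approached as far as the arm can. OPENING is the opening from 0.0 (shut) to 1.0 (fully open), set as the command begins (- or left out keeps the last). The fingers move at their own pace and stop on an object; the grip force is fixed at half the most. Time passes only in rows, so rows that do not move let the fingers close. It prints the time, the measured TCP pose, the force, the opening and the grip force at its end. Input that does not fit is refused with a message, and nothing moves.
- get_state(): the state, without advancing time (a new reading comes with each control period).
- camera(name): name is "scene" or "top" or "wrist"; returns (picture, depth): 384x512x3 uint8, red, green, blue; 384x512 float32, mm along the optical axis (not along the pixel's ray), 0 where there is no reading.
- camera_info(name): a dict with "camera_matrix" (3x3 intrinsics, pixels), "xyz" and "attitude" of the camera in the world. Camera axes: x right, y up, looking along -z (the intrinsics and any distortion apply to the point x, -y, -z); pixel columns grow to the right and rows downward; lengths in mm; the calibration is good to about 2 mm. A picture is of the moment at which its call begins: read the wrist's pose just before it. camera_info takes no time and is no camera call; for the wrist camera it gives the pose at the moment of the call.
- sign_off(): hands the job in; it is judged then, once.
The state is a dict: "t": time; "joint_pos": joint angles; "qd": joint speeds; "joint_torque": joint torques, N m; "eef_pos": TCP position; "orientation": TCP orientation; "contact_force": force on the tool from outside, world axes, zero at the start; "wrist_torque": the same for the moment, N m; "grip_width": opening from 0.0 (shut) to 1.0 (fully open); "gripper_force": force on a finger pad.
Only numpy, scipy, OpenCV 4.12 (cv2) and the standard library are available. Lean on these libraries where they do the work, as an engineer would, in place of code of your own. Each camera call takes 0.05 s, during which the arm holds its last target. There are 200 camera calls.

## Working session

There is one attempt and no reset: what is moved stays moved. The work goes in short steps, Python scripts to look and compute and a shell command to move; the robot and the scene stay as the last step left them, time stands still between calls to the robot, and variables do not carry over. Pictures are saved under pics/ and viewed, at most 10 in all, crops included, and the job is handed in when it is done.

```bash
mkdir -p pics; ls
cat > h.py <<'E'
from plant import *
import numpy as np, cv2
from scipy.spatial.transform import Rotation as R
def cam(n):
    i=camera_info(n); p,d=camera(n); return p,d,i
def pts(d,i):
    K=np.array(i["camera_matrix"]); v,u=np.mgrid[:d.shape[0],:d.shape[1]]
    c=np.stack([(u-K[0,2])/K[0,0]*d,-(v-K[1,2])/K[1,1]*d,-d],-1)
    return c@R.from_euler('xyz',i["attitude"],degrees=True).as_matrix().T+np.array(i["xyz"])
E
python3 - <<'E'
from h import *
print(get_state())
for n in("top","scene"):
    p,d,i=cam(n);print(i); cv2.imwrite(f"pics/{n}0.png",cv2.resize(p[:,:,::-1],(768,576)))
    np.savez(f"{n}0.npz",p=p,d=d,P=pts(d,i))
E
```

```text
pics
{'t': 0.0, 'joint_pos': array([-65.8670668 ,  19.07337974,  -3.70623401,  83.70714798,
         1.23818885,  77.34337293,  -5.07140472]), 'qd': array([-0.0296204 , -0.01384447,  0.03646387,  0.03638159, -0.02094011,
        0.00023387, -0.04663753]), 'joint_torque': array([-8.17409473e-04, -6.25433564e+01,  4.84902249e-02, -3.91612995e+01,
        1.60980423e-02,  9.78420430e-03, -3.78933817e-05]), 'eef_pos': array([268.19257567, 564.05763173, 200.49109884]), 'orientation': array([-1.79916100e+02,  4.76891527e-03,  1.54572062e+02]), 'contact_force': array([-3.50073738e-01,  6.77853559e-01,  3.20521655e-04]), 'wrist_torque': array([ 0.06069749,  0.03435569, -0.03275423]), 'gripper_force': 0.0, 'grip_width': 1.0002679235381133}
{'camera_matrix': array([[450.48994594,   0.        , 256.77708203],
       [  0.        , 450.48994594, 186.0128498 ],
       [  0.        ,   0.        ,   1.        ]]), 'xyz': array([ 324.9353361 ,  -43.36134045, 1503.17502868]), 'attitude': array([  8.74810192,   0.15367927, -90.57319867])}
{'camera_matrix': array([[351.30904676,   0.        , 255.26146972],
       [  0.        , 351.30904676, 195.78940664],
       [  0.        ,   0.        ,   1.        ]]), 'xyz': array([1227.46959684,  223.46192745,  702.22048685]), 'attitude': array([ 47.4465096 ,  -0.33917947, 111.04529877])}
```

View pics/top0.png

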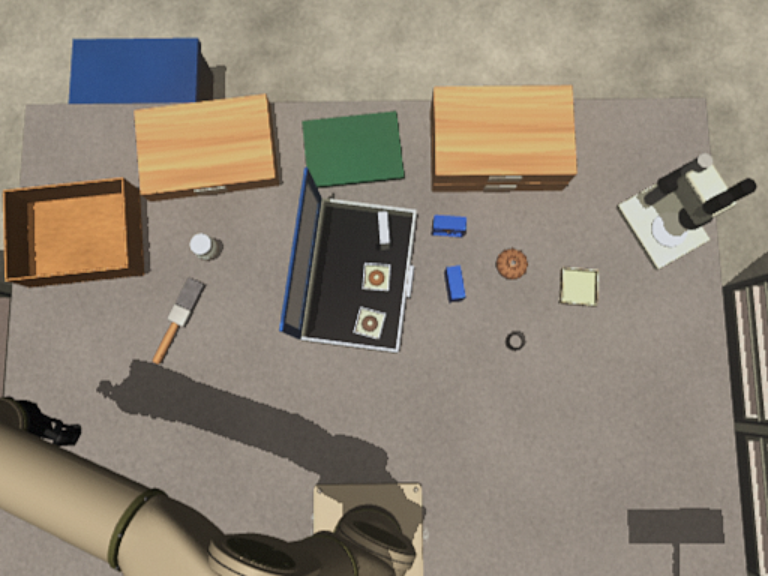

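View pics/scene0.png

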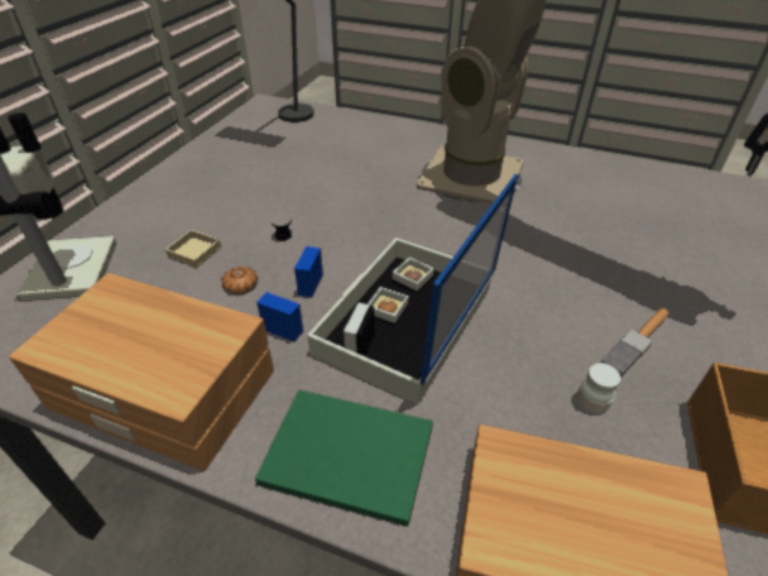

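The top view (768x576 pixels) shows the tray at about (355,275), with its lid open at (302,255) on the left (+y). Box-shaped candidates:
- **White standing box at (384,230), in the tray:** this one fits, because it is white-sided and on edge in the tray.
- **Blue blocks at (449,225) and (456,283), on the table:** these are the look-alikes.
- **Flat boxes at (376,277) and (369,322):** these are the two bystanders.

I'll measure next and take one confirming crop.

Run:
```python
from h import *
z=np.load("top0.npz");P,p=z["P"],z["p"].astype(int)
def rect(m,name):
    q=P[m][:,:2].astype(np.float32); r=cv2.minAreaRect(q); print(name,m.sum(),np.round(cv2.boxPoints(r),0).tolist(),np.round(r[0]),"z",np.round(np.percentile(P[m][:,2],[5,50,95]),1))
v,u=np.mgrid[:384,:512]
def win(a,b,c,d): return (u>=a/1.5)&(u<=b/1.5)&(v>=c/1.5)&(v<=d/1.5)
Z=P[:,:,2]; sat=p.max(2)-p.min(2); white=(p.min(2)>110)&(sat<50)
rect(win(370,398,202,255)&(Z>62),"boxtop")
rect(win(370,398,202,262)&(Z>35)&(Z<62),"mid")
w=win(285,425,190,360)
rect(w&white&(Z>38)&(Z<56)&~win(340,395,205,345),"rim")
rect(win(355,398,258,300)&(Z>22)&(Z<42),"fa");rect(win(345,392,302,340)&(Z>22)&(Z<42),"fb")
blue=(p[:,:,2]>p[:,:,0]+40)
b=win(275,330,160,345)&blue
q=P[b]; 
hi=b&(Z>235);rect(hi,"lid top"); print(Z[b].max()); 
for lo in range(50,260,30):
    s=b&(Z>lo)&(Z<=lo+30); 
    if s.sum()>5: print(lo,s.sum(),P[s].min(0).round(),P[s].max(0).round())
rect(win(425,470,210,240)&blue,"bl1");rect(win(440,468,260,305)&blue,"bl2")
cv2.imwrite("pics/crop.png",cv2.resize(z["p"][125:245,180:320,::-1],None,fx=5,fy=5,interpolation=2))
```

```text
boxtop 201 [[325.0, -45.0], [693.0, -47.0], [693.0, -18.0], [325.0, -16.0]] [509. -31.] z [69.9 74.7 79.9]
mid 70 [[620.0, -20.0], [626.0, -79.0], [720.0, -69.0], [714.0, -10.0]] [670. -45.] z [36.4 47.9 56.1]
rim 402 [[387.0, -74.0], [702.0, -121.0], [734.0, 96.0], [419.0, 143.0]] [560.  11.] z [40.7 49.  53.8]
fa 119 [[525.0, -46.0], [584.0, -52.0], [589.0, 6.0], [530.0, 11.0]] [557. -20.] z [22.6 27.3 34.6]
fb 126 [[419.0, -25.0], [475.0, -40.0], [491.0, 15.0], [435.0, 31.0]] [455.  -5.] z [23.  28.1 33.7]
lid top 262 [[273.0, 98.0], [325.0, -43.0], [734.0, 108.0], [682.0, 249.0]] [503. 103.] z [254.7 260.2 264.3]
1503.1750286843069
50 12 [454. 106.  66.] [696. 141.  76.]
230 124 [424. 107. 248.] [733. 155. 260.]
bl1 269 [[650.0, -223.0], [701.0, -227.0], [706.0, -150.0], [656.0, -146.0]] [ 678. -187.] z [-2.1 67.2 73.5]
bl2 217 [[296.0, -97.0], [565.0, -241.0], [593.0, -187.0], [325.0, -43.0]] [ 445. -142.] z [60.9 68.9 73.9]
```

View pics/crop.png

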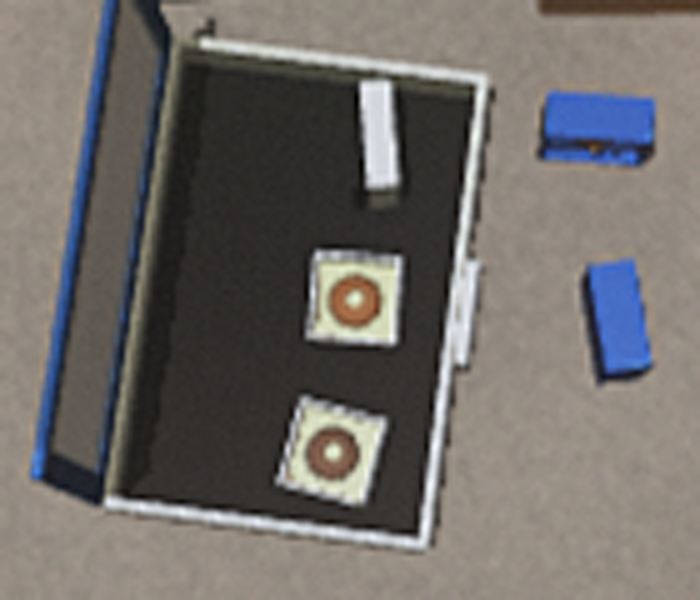

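The crop confirms it: the white box stands on edge in the tray at crop (380,135), and the blue look-alikes are out on the table. Next I'll refine the box's top face, the tray and the lid.

Run:
```python
from h import *
z=np.load("top0.npz");P,p=z["P"],z["p"].astype(int); i=camera_info("top")
K=np.array(i["camera_matrix"]);A=R.from_euler('xyz',i["attitude"],degrees=True).as_matrix();o=np.array(i["xyz"])
def ray(uv,h):
    uv=np.atleast_2d(uv); c=np.c_[(uv[:,0]-K[0,2])/K[0,0],-(uv[:,1]-K[1,2])/K[1,1],-np.ones(len(uv))]@A.T
    return o+c*((h-o[2])/c[:,2])[:,None]
v,u=np.mgrid[:384,:512]
m=(u>=248)&(u<264)&(v>=138)&(v<166)&(p.min(2)>130)
q=ray(np.c_[u[m],v[m]],76)[:,:2].astype(np.float32); r=cv2.minAreaRect(q)
print("top",m.sum(),r,cv2.boxPoints(r).round(1).tolist())
c=np.array([[485,75],[425,545],[105,500],[190,42]])/5+[180,125]
print("rim corners",ray(c,50).round(0).tolist())
c=np.array([[38,478],[112,-5]])/5+[180,125]; print("lid edge",ray(c,260).round(0).tolist())
m=(p[:,:,2]>p[:,:,0]+40)&(u<215)&(u>180)&(v>105)&(v<230)&(P[:,:,2]>235)&(P[:,:,2]<275)
l=P[m]; y=(l[:,:2]-[560,11])@np.array([.148,.989]); print("lid y,z",np.percentile(y,[5,50,95]),np.percentile(l[:,2],[5,50,95]))
```

```text
top 156 ((663.029296875, -38.724124908447266), (48.88291549682617, 79.78752136230469), 89.38604736328125) [[622.9000244140625, -62.70000076293945], [702.7000122070312, -63.599998474121094], [703.2000122070312, -14.699999809265137], [623.4000244140625, -13.899999618530273]]
rim corners [[702.0, -110.0, 50.0], [392.0, -67.0, 50.0], [423.0, 139.0, 50.0], [727.0, 85.0, 50.0]]
lid edge [[422.0, 150.0, 260.0], [697.0, 111.0, 260.0]]
lid y,z [117.62476225 120.68440922 123.95905016] [254.65521402 260.1732104  264.2782384 ]
```

```bash
echo '[{"z": -36,"rz": 6.7},{"z": -36,"rz": 6.7},{"z": -36,"rz": 6.7},{"z": -36,"rz": 6.7},{"rz": 6.7}]' | python3 -m jog 0.0; echo '[{"rz": 6.7},{"rz": 6.7},{"rz": 6.7},{"rz": 6.7},{}]' | python3 -m jog
cat >> h.py <<'E'
def todo(x,y,z):
    s=get_state(); M=R.from_euler('xyz',s["orientation"],degrees=True).as_matrix()
    print(s["t"],s["eef_pos"].round(1),s["orientation"].round(1),s["contact_force"].round(1),"tool delta",(M.T@(np.array([x,y,z])-s["eef_pos"])).round(1))
E
python3 -c "
from h import *
todo(664,-85,340)"
```

```text
t: 0.52
eef_pos: [268.9, 566.0, 353.1]
orientation: [179.6, -0.3, 120.7]
contact_force: [-0.2, -0.0, 1.8]
grip_width: 0.301
gripper_force: 0.0
t: 0.93
eef_pos: [268.2, 564.4, 344.9]
orientation: [-180.0, 0.0, 94.0]
contact_force: [0.2, 0.2, 0.1]
grip_width: -0.002
gripper_force: 0.0
0.9333 [268.2 564.4 344.9] [-180.    0.   94.] [0.2 0.2 0.1] tool delta [-675.1  350.     5.3]
```

```bash
echo '[{"x": -27,"y": 14},{"x": -27,"y": 14},{"x": -27,"y": 14},{"x": -27,"y": 14},{"x": -27,"y": 14}]' | python3 -m jog|head -2; echo '[{"x": -27,"y": 14},{"x": -27,"y": 14},{"x": -27,"y": 14},{"x": -27,"y": 14},{"x": -27,"y": 14}]' | python3 -m jog|head -2;echo '[{"x": -27,"y": 14},{"x": -27,"y": 14},{"x": -27,"y": 14},{"x": -27,"y": 14},{"x": -27,"y": 14}]' | python3 -m jog|head -2;echo '[{"x": -27,"y": 14},{"x": -27,"y": 14},{"x": -27,"y": 14},{"x": -27,"y": 14},{"x": -27,"y": 14}]' | python3 -m jog|head -2;echo '[{"x": -27,"y": 14},{"x": -27,"y": 14},{"x": -27,"y": 14},{"x": -27,"y": 14},{"x": -27,"y": 14}]' | python3 -m jog|head -2; echo '[{},{}]' | python3 -m jog; python3 -c "
from h import *
todo(664,-85,66)"
```

```text
t: 1.35
eef_pos: [348.7, 433.7, 345.1]
t: 1.77
eef_pos: [428.5, 304.2, 345.2]
t: 2.18
eef_pos: [508.4, 174.8, 345.2]
t: 2.6
eef_pos: [588.3, 45.5, 345.2]
t: 3.02
eef_pos: [668.2, -83.7, 344.9]
t: 3.18
eef_pos: [667.7, -84.7, 344.1]
orientation: [-179.9, 0.0, 94.3]
contact_force: [-0.2, 0.9, -0.4]
grip_width: 0.003
gripper_force: 0.0
3.1833 [667.7 -84.7 344.1] [-179.9    0.    94.3] [-0.2  0.9 -0.4] tool delta [ 2.000e-01 -3.200e+00  2.781e+02]
```

```bash
echo '[{"y": -3,"z": 30},{"z": 30},{"z": 30},{"z": 30},{"z": 30}]' | python3 -m jog|head -2; echo '[{"z": 30},{"z": 30},{"z": 30},{"z": 25},{"z": 13}]' | python3 -m jog|head -2; echo '[{},{}]' | python3 -m jog
python3 - <<'E'
from h import *
p,d,i=cam("scene"); cv2.imwrite("pics/s1.png",cv2.resize(p[150:270,180:360,::-1],None,fx=4,fy=4))
E
```

```text
t: 3.6
eef_pos: [664.3, -81.0, 194.2]
t: 4.02
eef_pos: [662.8, -80.8, 64.0]
t: 4.18
eef_pos: [664.8, -82.0, 68.0]
orientation: [180.0, -0.0, 94.4]
contact_force: [0.6, -1.0, 0.6]
grip_width: 0.003
gripper_force: 0.0
```

View pics/s1.png

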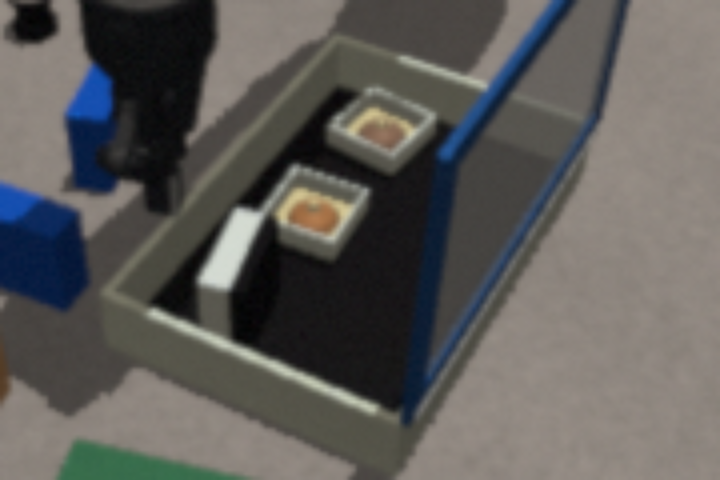

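The crop shows the closed fingertips at (165,200), on the window side of the box. The box's top is at (235,245) and its black back faces the lid. Now I'll push near the top.

```bash
echo '[{"x": 4,"z": 2},{"x": 4},{"x": 4},{"x": 4},{"x": 4}]' | python3 -m jog|sed -n 2,4p; for k in 1; do :; done; echo '[{"x": 4},{"x": 4},{"x": 4},{"x": 4},{"x": 4}]' | python3 -m jog|sed -n 2,4p;echo '[{"x": 4},{"x": 4},{"x": 4},{"x": 4},{"x": 4}]' | python3 -m jog|sed -n 2,4p
python3 - <<'E'
from h import *
p,d,i=cam("scene"); cv2.imwrite("pics/s2.png",cv2.resize(p[150:270,180:360,::-1],None,fx=4,fy=4))
E
```

```text
eef_pos: [663.4, -62.1, 65.7]
orientation: [180.0, -0.0, 94.3]
contact_force: [0.2, 0.5, -0.0]
eef_pos: [661.6, -42.5, 65.3]
orientation: [-180.0, -0.0, 94.3]
contact_force: [-0.4, 2.0, 0.5]
eef_pos: [660.2, -22.6, 65.3]
orientation: [-180.0, -0.0, 94.3]
contact_force: [-1.1, -1.4, -0.1]
```

View pics/s2.png

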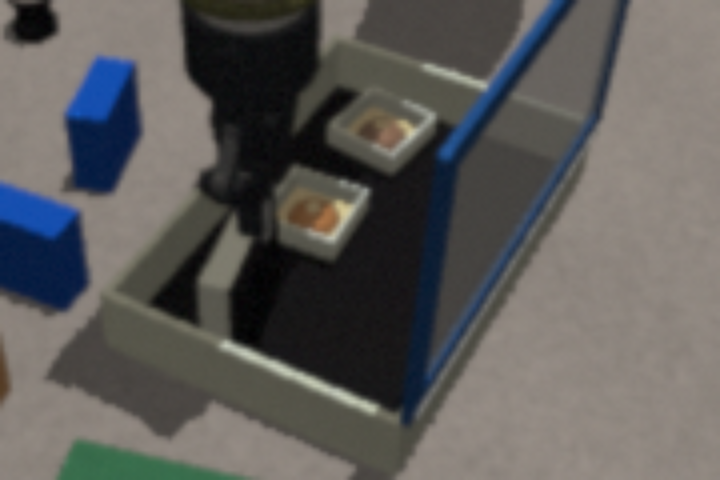

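```bash
cat >> h.py <<'E'
def proj(X,i):
    K=np.array(i["camera_matrix"]);A=R.from_euler('xyz',i["attitude"],degrees=True).as_matrix()
    c=(np.atleast_2d(X)-np.array(i["xyz"]))@A; return np.c_[K[0,2]+K[0,0]*c[:,0]/-c[:,2],K[1,2]+K[1,1]*c[:,1]/c[:,2]]
E
python3 - <<'E'
from h import *
i=camera_info("scene"); s=get_state();print(s["contact_force"],s["eef_pos"])
f=lambda X:((proj(X,i)-[180,150])*4).round().tolist()
print("tcp",f(s["eef_pos"]),"box",f([[700,-45,76],[700,-15,76],[630,-47,76],[630,-17,76]]),"rim",f([[702,-110,50],[727,85,50]]))
# box top from depth
z=np.load("scene0.npz");P=z["P"]
for a,b in((240,215),(215,285),(235,245)): 
    print(P[150+b//4,180+a//4])
p,d,i=cam("top"); cv2.imwrite("pics/t2.png",cv2.resize(p[125:245,180:320,::-1],None,fx=5,fy=5,interpolation=2))
E
```

```text
[-0.51807483 -0.43125097  0.17634936] [660.22880643 -21.37504678  65.25989428]
tcp [[256.0, 265.0]] box [[195.0, 286.0], [240.0, 300.0], [237.0, 212.0], [280.0, 223.0]] rim [[102.0, 289.0], [381.0, 407.0]]
[628.28304516 -45.33887083  74.71059231]
[696.2193872  -35.07301425  78.15880737]
[658.14453455 -38.16522179  75.95967287]
```

View pics/t2.png

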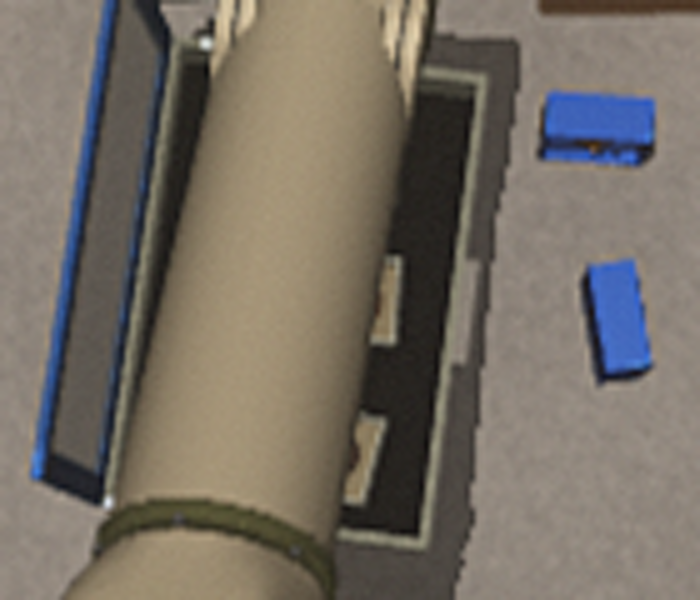

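The top view is blocked by the forearm, and the scene crop leaves the box's tilt unclear. I'll enlarge the scene view.

Run:
```python
from h import *
p,d,i=cam("scene"); P=pts(d,i); cv2.imwrite("pics/s3.png",cv2.resize(p[190:250,210:290,::-1],None,fx=9,fy=9,interpolation=1))
for r in range(200,240,4): print(r,[tuple(P[r,c].round().astype(int).tolist()) for c in range(224,252,4)])
```

```text
200 [(563, -125, 1), (605, -91, 49), (587, -88, 35), (693, -26, 149), (710, -8, 170), (693, -6, 156), (662, -9, 127)]
204 [(623, -95, 49), (607, -91, 36), (587, -89, 19), (573, -83, 9), (674, -25, 119), (671, -16, 120), (660, -10, 112)]
208 [(627, -93, 38), (608, -91, 22), (591, -87, 7), (652, -46, 78), (669, -27, 100), (674, -15, 110), (639, -19, 76)]
212 [(628, -94, 23), (611, -90, 9), (1227, 223, 702), (665, -40, 78), (661, -32, 77), (657, -22, 77), (637, -20, 59)]
216 [(629, -95, 8), (623, -85, 6), (680, -45, 76), (676, -36, 76), (675, -26, 78), (669, -17, 76), (639, -19, 46)]
220 [(642, -88, 8), (638, -78, 8), (694, -39, 78), (691, -29, 79), (684, -22, 75), (670, -17, 63), (640, -19, 33)]
224 [(656, -82, 9), (651, -72, 8), (696, -38, 66), (695, -28, 69), (694, -18, 72), (671, -17, 49), (640, -19, 17)]
228 [(668, -76, 8), (663, -67, 5), (695, -39, 50), (696, -28, 55), (695, -18, 59), (670, -18, 33), (645, -17, 8)]
232 [(715, -52, 50), (713, -42, 52), (697, -39, 37), (695, -29, 40), (695, -18, 44), (670, -18, 18), (660, -11, 10)]
236 [(714, -54, 33), (715, -42, 41), (715, -31, 45), (717, -19, 52), (694, -19, 27), (673, -17, 6), (672, -6, 9)]
```

View pics/s3.png

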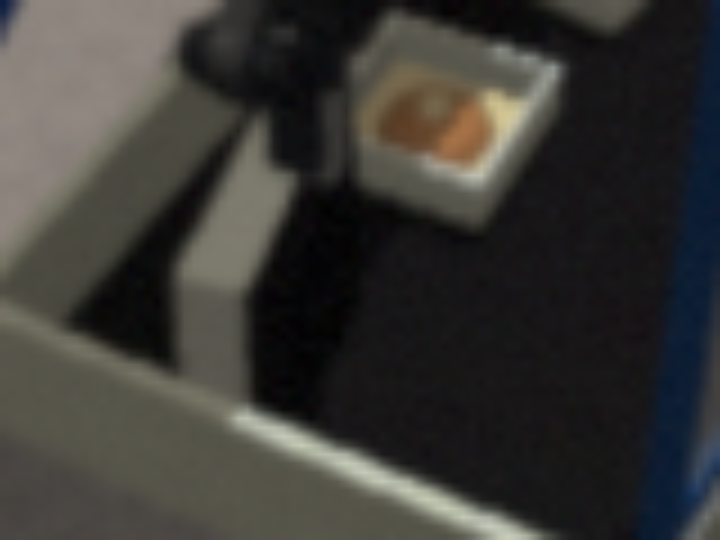

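The depth readings show the box still upright: top at z about 76, back at y about -18. The shut fingertips sit just over its top edge, around crop (320,180), so they end higher than the reported TCP. I'll back off, drop 12 mm and push again.

```bash
echo '[{"z": -12},{"x": -15},{"x": -20},{"x": -20},{"x": -7}]' | python3 -m jog|head -2; echo '[{"z": 12},{"z": 12},{}]' | python3 -m jog|sed -n 2,4p;  echo '[{"x": 5},{"x": 5},{"x": 5},{"x": 4},{"x": 4}]' | python3 -m jog|sed -n 2,4p; echo '[{"x": 4},{"x": 4},{"x": 4}]' | python3 -m jog|sed -n 2,4p
python3 - <<'E'
from h import *
p,d,i=cam("scene"); P=pts(d,i); np.savez("s4.npz",p=p)
for r in range(204,240,4): print(r,[tuple(P[r,c].round().astype(int).tolist()) for c in range(228,256,4)])
E
```

```text
t: 6.05
eef_pos: [664.7, -90.2, 78.3]
eef_pos: [663.1, -82.8, 49.6]
orientation: [-179.7, -0.1, 94.4]
contact_force: [0.2, 0.1, -0.7]
eef_pos: [663.4, -60.6, 53.7]
orientation: [180.0, -0.0, 94.3]
contact_force: [0.0, -0.1, -0.6]
eef_pos: [662.2, -49.5, 53.4]
orientation: [180.0, -0.0, 94.3]
contact_force: [-0.0, -1.0, 0.6]
204 [(608, -90, 37), (675, -45, 113), (667, -39, 108), (636, -42, 79), (630, -34, 77), (627, -24, 78), (567, -36, 19)]
208 [(609, -91, 23), (673, -47, 97), (668, -39, 96), (646, -38, 75), (646, -27, 79), (636, -20, 73), (585, -29, 23)]
212 [(611, -90, 9), (605, -81, 7), (666, -40, 79), (660, -32, 76), (656, -23, 76), (638, -19, 61), (587, -28, 10)]
216 [(624, -85, 8), (680, -45, 77), (678, -35, 78), (672, -27, 76), (669, -17, 76), (638, -19, 46), (599, -24, 7)]
220 [(638, -78, 8), (692, -40, 76), (689, -31, 76), (685, -22, 75), (670, -17, 63), (638, -20, 30), (615, -17, 8)]
224 [(650, -73, 6), (695, -39, 65), (695, -28, 68), (693, -18, 71), (669, -18, 47), (640, -19, 17), (629, -12, 9)]
228 [(663, -67, 6), (695, -39, 50), (695, -28, 55), (694, -18, 58), (671, -17, 34), (644, -18, 6), (642, -7, 8)]
232 [(712, -42, 52), (696, -39, 36), (694, -29, 39), (692, -19, 41), (672, -17, 20), (656, -12, 5), (654, -2, 7)]
236 [(714, -42, 39), (715, -31, 45), (717, -19, 52), (695, -19, 28), (676, -16, 9), (671, -7, 7), (665, 2, 4)]
```

```bash
echo '[{"x": 4},{"x": 4}]' | python3 -m jog|sed -n 2,4p; echo '[{"x": 4},{"x": 4}]' | python3 -m jog|sed -n 2,4p; echo '[{"x": 4}]' | python3 -m jog|sed -n 2,4p
python3 - <<'E'
from h import *
p,d,i=cam("scene"); P=pts(d,i)
for r in range(208,240,4): print(r,[tuple(P[r,c].round().astype(int).tolist()) for c in range(228,256,4)])
cv2.imwrite("pics/s5.png",cv2.resize(p[190:250,210:290,::-1],None,fx=9,fy=9,interpolation=1))
E
```

```text
eef_pos: [661.6, -41.9, 53.3]
orientation: [180.0, 0.0, 94.2]
contact_force: [0.3, -0.2, -0.9]
eef_pos: [661.0, -33.6, 53.3]
orientation: [180.0, -0.0, 94.3]
contact_force: [-0.5, 1.1, -0.6]
eef_pos: [660.7, -29.5, 53.3]
orientation: [-180.0, -0.0, 94.3]
contact_force: [0.3, 1.1, -0.2]
208 [(609, -91, 22), (592, -87, 9), (650, -47, 76), (673, -26, 105), (666, -18, 101), (637, -20, 74), (586, -29, 23)]
212 [(609, -92, 6), (605, -81, 7), (665, -40, 78), (661, -32, 77), (666, -18, 87), (638, -19, 60), (588, -28, 10)]
216 [(624, -85, 8), (680, -45, 77), (677, -35, 78), (673, -26, 77), (667, -18, 74), (639, -19, 47), (600, -23, 8)]
220 [(638, -78, 8), (693, -39, 77), (690, -30, 78), (686, -21, 78), (669, -18, 61), (640, -19, 33), (612, -18, 6)]
224 [(653, -72, 9), (693, -40, 63), (695, -28, 69), (695, -17, 74), (671, -17, 49), (640, -19, 17), (630, -12, 10)]
228 [(665, -66, 8), (695, -40, 50), (695, -28, 54), (692, -19, 55), (670, -18, 33), (646, -17, 9), (641, -7, 7)]
232 [(711, -43, 50), (695, -40, 35), (696, -28, 41), (693, -19, 41), (670, -18, 18), (657, -12, 6), (656, -1, 9)]
236 [(715, -42, 40), (717, -30, 47), (716, -19, 51), (694, -19, 27), (675, -16, 8), (669, -7, 6), (667, 3, 7)]
```

View pics/s5.png

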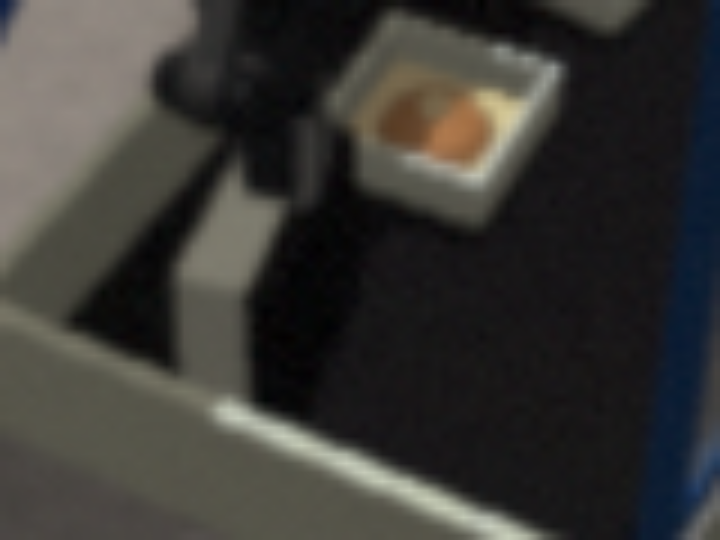

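Run:
```python
from h import *
i=camera_info("scene")
for h in (68,78,88,98,108): print(h,proj([[665,-82,h],[664,-71,h]],i).round(1).tolist(),proj([[660,-29,h-15],[660,-18,h-15]],i).round(1).tolist())
s=get_state(); print(s["joint_pos"].round(2),s["grip_width"],s["eef_pos"]); w=camera_info("wrist");print(w["xyz"],w["attitude"])
```

```text
68 [[221.2, 210.5], [225.3, 211.4]] [[241.3, 218.8], [245.3, 219.9]]
78 [[221.0, 207.7], [225.1, 208.6]] [[241.2, 216.0], [245.2, 217.2]]
88 [[220.7, 204.9], [224.9, 205.8]] [[241.1, 213.3], [245.2, 214.4]]
98 [[220.5, 202.0], [224.7, 202.9]] [[241.0, 210.4], [245.1, 211.6]]
108 [[220.2, 199.1], [224.5, 199.9]] [[240.9, 207.6], [245.0, 208.7]]
[-22.7   32.3   29.17  88.43 -16.93  63.7   14.58] -0.0009792381553819594 [660.72479656 -28.32053504  53.22916109]
[654.44951162  54.41789674 225.83345004] [-18.87469564  -0.03443679   4.40832009]
```

The scene rays put the real fingertips about 26 mm above the reported TCP. I'll back off and use TCP z about 40, so the tips sit near 66.

```bash
echo '[{"z": -10},{"x": -15},{"x": -20},{"x": -17},{}]' | python3 -m jog|head -2; echo '[{"z": 12},{"z": 12},{}]' | python3 -m jog|sed -n 2,4p;  echo '[{"x": 5},{"x": 5},{"x": 5},{"x": 4},{"x": 4}]' | python3 -m jog|sed -n 2,4p; echo '[{"x": 4},{"x": 4},{"x": 4}]' | python3 -m jog|sed -n 2,4p;  echo '[{"x": 4},{"x": 4}]' | python3 -m jog|sed -n 2,4p
python3 - <<'E'
from h import *
p,d,i=cam("scene"); P=pts(d,i)
for r in range(208,240,4): print(r,[tuple(P[r,c].round().astype(int).tolist()) for c in range(228,256,4)])
E
```

```text
t: 7.9
eef_pos: [664.3, -88.7, 64.3]
eef_pos: [662.7, -80.6, 35.7]
orientation: [-179.8, -0.1, 94.3]
contact_force: [-1.0, 0.1, -0.1]
eef_pos: [663.2, -57.8, 39.7]
orientation: [180.0, -0.0, 94.3]
contact_force: [-0.3, 0.0, 0.8]
eef_pos: [662.0, -46.5, 39.4]
orientation: [180.0, -0.0, 94.3]
contact_force: [-0.1, -1.1, 0.0]
eef_pos: [661.3, -38.5, 39.3]
orientation: [-180.0, -0.0, 94.3]
contact_force: [-0.1, -0.4, 1.4]
208 [(609, -91, 22), (592, -87, 8), (701, -23, 131), (667, -29, 98), (1227, 223, 702), (645, -16, 82), (636, -9, 77)]
212 [(609, -91, 7), (607, -80, 9), (670, -38, 83), (668, -28, 85), (663, -20, 84), (657, -11, 81), (649, -4, 76)]
216 [(625, -84, 9), (621, -74, 8), (615, -64, 7), (612, -54, 7), (672, -16, 80), (667, -7, 78), (661, 1, 75)]
220 [(637, -79, 7), (635, -68, 9), (631, -57, 10), (690, -19, 82), (685, -11, 80), (678, -3, 76), (671, 5, 72)]
224 [(651, -73, 7), (1227, 223, 702), (644, -52, 9), (695, -17, 73), (695, -7, 77), (689, 1, 74), (626, -13, 6)]
228 [(664, -67, 7), (662, -56, 9), (694, -29, 53), (694, -18, 57), (692, -8, 60), (693, 3, 65), (640, -8, 6)]
232 [(712, -43, 51), (673, -51, 7), (694, -29, 38), (695, -18, 44), (693, -8, 46), (659, -11, 8), (657, -1, 10)]
236 [(715, -42, 41), (716, -30, 46), (716, -19, 51), (693, -19, 26), (694, -8, 31), (671, -6, 8), (666, 3, 6)]
```

It's tipping now, by about 20°. I'll push on until it falls.

```bash
echo '[{"x": 4},{"x": 4},{"x": 4},{"x": 4},{"x": 4}]' | python3 -m jog|sed -n 2,4p;  echo '[{"x": 4},{},{}]' | python3 -m jog|sed -n 2,4p
python3 - <<'E'
from h import *
p,d,i=cam("scene"); P=pts(d,i)
cv2.imwrite("pics/s6.png",cv2.resize(p[150:270,180:360,::-1],None,fx=4,fy=4))
for r in range(212,240,4): print(r,[tuple(P[r,c].round().astype(int).tolist()) for c in range(236,280,6)])
E
```

```text
eef_pos: [659.9, -18.5, 39.3]
orientation: [180.0, -0.0, 94.3]
contact_force: [-0.4, -0.0, 0.2]
eef_pos: [659.6, -14.6, 39.3]
orientation: [-180.0, -0.0, 94.3]
contact_force: [0.3, -0.1, -0.4]
212 [(602, -70, 8), (666, -24, 86), (670, -6, 95), (589, -22, 13), (589, -4, 21), (571, 7, 7), (566, 23, 9), (558, 38, 6)]
216 [(618, -63, 10), (611, -48, 9), (673, -5, 84), (626, -7, 38), (593, -2, 8), (586, 13, 8), (581, 28, 9), (574, 43, 8)]
220 [(631, -57, 9), (626, -42, 10), (619, -28, 8), (626, -7, 24), (625, 9, 29), (624, 26, 34), (621, 41, 37), (587, 48, 6)]
224 [(644, -52, 8), (639, -37, 9), (655, -13, 34), (638, -3, 21), (629, 11, 18), (625, 26, 20), (624, 43, 25), (600, 52, 6)]
228 [(657, -46, 8), (651, -32, 8), (655, -13, 20), (657, 5, 28), (653, 20, 30), (644, 33, 26), (632, 46, 19), (618, 58, 10)]
232 [(671, -40, 10), (665, -26, 9), (668, -8, 19), (672, 10, 31), (666, 25, 31), (656, 37, 25), (660, 55, 37), (628, 62, 6)]
236 [(716, -19, 51), (693, -14, 29), (693, 3, 35), (690, 18, 38), (675, 28, 26), (662, 40, 17), (658, 54, 19), (643, 66, 9)]
```

View pics/s6.png

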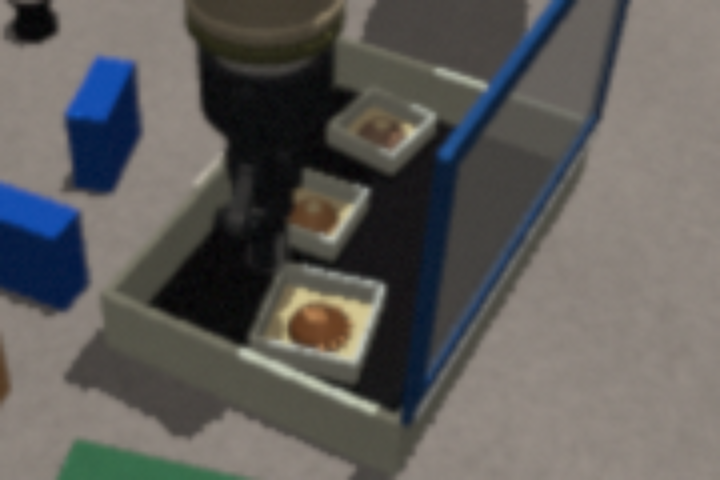

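The box lies flat with its window up at crop (320,320), and its rim reads about z 37. The lid is still open and the other two boxes haven't moved. Next I'll rise, turn to match the lid and go over behind it.

```bash
echo '[{"x": -3,"z": -20},{"z": -30},{"z": -30},{"z": -30},{"z": -30}]' | python3 -m jog|sed -n 2,4p; echo '[{"z": -30},{"z": -30},{"z": -30,"rz": 6.4},{"z": -30,"rz": 6.4},{"z": -30}]' | python3 -m jog|sed -n 2,4p; echo '[{}]' | python3 -m jog|sed -n 2,3p; python3 -c "
from h import *
todo(584,178,340)"
```

```text
eef_pos: [659.6, -18.6, 180.8]
orientation: [180.0, 0.0, 94.2]
contact_force: [0.4, 0.2, 0.2]
eef_pos: [659.5, -18.4, 330.9]
orientation: [180.0, -0.0, 81.0]
contact_force: [0.4, -0.9, 0.1]
eef_pos: [661.3, -18.9, 335.8]
orientation: [179.5, -0.1, 81.4]
10.6667 [661.3 -18.9 335.8] [ 1.795e+02 -1.000e-01  8.140e+01] [ 0.8 -0.1  0.4] tool delta [ 183.2 -105.8   -4.8]
```

```bash
echo '[{"x": 23,"y": -13},{"x": 23,"y": -13},{"x": 23,"y": -13},{"x": 23,"y": -13},{"x": 23,"y": -13}]' | python3 -m jog|sed -n 2,4p; echo '[{"x": 23,"y": -13},{"x": 23,"y": -13},{"x": 23,"y": -13},{},{}]' | python3 -m jog|sed -n 2,4p; echo '[{"z": 25},{"z": 25},{"z": 25},{"z": 25},{"z": 25}]' | python3 -m jog|sed -n 2,4p;  echo '[{},{}]' | python3 -m jog|sed -n 2,4p
python3 - <<'E'
from h import *
p,d,i=cam("scene"); cv2.imwrite("pics/s7.png",cv2.resize(p[80:280,180:400,::-1],None,fx=3,fy=3))
E
```

```text
eef_pos: [612.1, 106.0, 329.1]
orientation: [180.0, -0.0, 81.5]
contact_force: [0.3, 0.1, -0.3]
eef_pos: [583.7, 180.9, 329.0]
orientation: [-180.0, -0.0, 81.7]
contact_force: [0.1, -0.6, -0.6]
eef_pos: [584.8, 177.4, 203.2]
orientation: [180.0, 0.0, 81.3]
contact_force: [0.1, 0.6, -0.1]
eef_pos: [584.1, 177.9, 203.9]
orientation: [-179.9, 0.1, 81.4]
contact_force: [0.2, 0.2, 0.5]
```

View pics/s7.png

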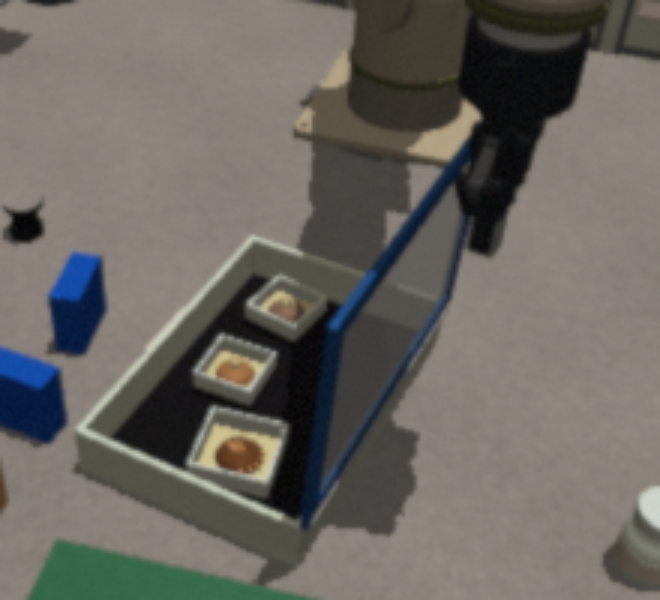

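The scene crop shows the fingertips at (485,245), behind the lid's outer face and below its edge, with all three boxes flat in the tray. I'll push the lid along its arc in stages.

```bash
echo '[{"x": -9.6},{"x": -9.6},{"x": -9.6},{"x": -9.6},{"x": -9.6}]' | python3 -m jog|sed -n 2,4p; echo '[{"x": -9.4,"z": 1},{"x": -9.4,"z": 1},{"x": -9.4,"z": 1},{"x": -9.4,"z": 1},{"x": -9.4,"z": 1}]' | python3 -m jog|sed -n 2,4p;  echo '[{"x": -8.7,"z": 3.4},{"x": -8.7,"z": 3.4},{"x": -8.7,"z": 3.4},{"x": -8.7,"z": 3.4},{"x": -8.7,"z": 3.4}]' | python3 -m jog|sed -n 2,4p
python3 - <<'E'
from h import *
p,d,i=cam("scene"); P=pts(d,i); q=p.astype(int)
m=(q[:,:,2]>q[:,:,0]+40)&(P[:,:,2]>60)&(P[:,:,2]<290)
Y=(P-[575.5,115,52])[m]; X=Y[:,:2]@[.989,-.148]; y=Y[:,:2]@[.148,.989]; k=(abs(X)<165)&(y>-230)
k&=(np.hypot(y,Y[:,2])<225)
a=np.degrees(np.arctan2(Y[k][:,2],-y[k]));print(k.sum(),np.percentile(a,[10,30,50,70,90]).round(1)); todo(560,0,184)
E
```

```text
eef_pos: [577.4, 130.9, 205.2]
orientation: [179.9, -0.1, 81.4]
contact_force: [1.2, 1.3, 1.8]
eef_pos: [569.8, 84.6, 198.9]
orientation: [-180.0, 0.0, 81.5]
contact_force: [0.4, 2.1, -0.8]
eef_pos: [563.4, 41.7, 181.7]
orientation: [-180.0, 0.0, 81.5]
contact_force: [0.1, 2.1, -0.9]
1301 [ 62.5  63.2  65.9  92.2 116.7]
13.4333 [562.9  39.4 181.1] [-1.799e+02  1.000e-01  8.130e+01] [ 1.3 -0.1  0.5] tool delta [-39.4   3.1  -2.8]
```

Lid is at about 63°, as planned. Carrying on.

```bash
echo '[{"x": -7.6,"z": 5.6},{"x": -7.6,"z": 5.6},{"x": -7.6,"z": 5.6},{"x": -7.6,"z": 5.6},{"x": -7.6,"z": 5.6}]' | python3 -m jog|sed -n 2,4p; echo '[{"x": -5.9,"z": 7.3},{"x": -5.9,"z": 7.3},{"x": -5.9,"z": 7.3},{"x": -5.9,"z": 7.3},{"x": -5.9,"z": 7.3}]' | python3 -m jog|sed -n 2,4p;  echo '[{"x": -3.8,"z": 8.6},{"x": -3.8,"z": 8.6},{"x": -3.8,"z": 8.6},{"x": -3.8,"z": 8.6},{"x": -3.8,"z": 8.6}]' | python3 -m jog|sed -n 2,4p; echo '[{"x": -1.4,"z": 7},{"x": -1.4,"z": 7},{"x": -1.4,"z": 7},{"x": -1.4,"z": 6},{"x": -1.4,"z": 5}]' | python3 -m jog|sed -n 2,4p
python3 - <<'E'
from h import *
p,d,i=cam("scene"); P=pts(d,i); q=p.astype(int)
m=(q[:,:,2]>q[:,:,0]+40)&(P[:,:,2]>45)&(P[:,:,2]<290)
Y=(P-[575.5,115,52])[m]; X=Y[:,:2]@[.989,-.148]; y=Y[:,:2]@[.148,.989]; k=(abs(X)<165)&(y>-225)&(y<-100)
c=np.polyfit(y[k],Y[k][:,2],1);print(k.sum(),"slope deg",np.degrees(np.arctan(c[0])),"z at edge",np.polyval(c,-205)+52); todo(560,0,30)
E
```

```text
eef_pos: [557.8, 4.2, 153.5]
orientation: [-180.0, -0.0, 81.5]
contact_force: [-0.6, 2.1, -0.2]
eef_pos: [553.5, -24.7, 116.9]
orientation: [-180.0, -0.0, 81.5]
contact_force: [-0.3, 1.0, 0.1]
eef_pos: [550.8, -43.2, 73.8]
orientation: [-180.0, -0.0, 81.5]
contact_force: [-0.5, 0.8, 0.6]
eef_pos: [549.8, -49.9, 42.1]
orientation: [-180.0, -0.0, 81.5]
contact_force: [0.1, -0.5, 0.4]
618 slope deg -4.584472860543089 z at edge 75.69813698148022
15.15 [549.2 -50.2  41.3] [-179.9    0.    81.5] [-1.4 -0.2 -0.3] tool delta [51.2  3.3 11.3]
```

```bash
echo '[{"z": 3},{"z": 3},{"z": 3},{"z": 2}]' | python3 -m jog|sed -n 2,4p; echo '[{"z": 1.5},{}]' | python3 -m jog|sed -n 2,4p; echo '[{"z": 1.5},{}]' | python3 -m jog|sed -n 2,4p
cat > lid.py <<'E'
from h import *
p,d,i=cam("scene"); P=pts(d,i); q=p.astype(int)
m=(q[:,:,2]>q[:,:,0]+40)&(P[:,:,2]>45)&(P[:,:,2]<290)
Y=(P-[575.5,115,52])[m]; X=Y[:,:2]@[.989,-.148]; y=Y[:,:2]@[.148,.989]; k=(abs(X)<165)&(y>-225)&(y<5)&(Y[:,2]<60)
c=np.polyfit(y[k],Y[k][:,2],1);print(k.sum(),"slope deg",np.degrees(np.arctan(c[0])),"z at edge",np.polyval(c,-205)+52,"hinge",c[1]+52); todo(560,0,30)
E
python3 lid.py
```

```text
eef_pos: [550.0, -49.9, 31.6]
orientation: [180.0, -0.0, 81.5]
contact_force: [-0.3, -0.6, 1.2]
eef_pos: [549.8, -49.9, 30.0]
orientation: [-180.0, -0.0, 81.5]
contact_force: [-0.4, -0.4, -0.7]
eef_pos: [549.8, -49.9, 28.6]
orientation: [-180.0, -0.0, 81.5]
contact_force: [0.0, 0.1, -0.2]
1501 slope deg -0.09212805951483913 z at edge 59.80073285259687 hinge 59.471105284255216
15.8667 [549.8 -49.9  28.7] [-180.    -0.    81.5] [-0.4  0.5  0.8] tool delta [50.9  2.7 -1.3]
```

```bash
echo '[{"z": 1.5},{}]' | python3 -m jog|sed -n 2,4p; echo '[{"z": 1.5},{}]' | python3 -m jog|sed -n 2,4p; echo '[{"z": 1},{}]' | python3 -m jog|sed -n 2,4p; python3 lid.py
```

```text
eef_pos: [550.1, -49.9, 28.1]
orientation: [180.0, -0.0, 81.5]
contact_force: [-3.3, 0.4, 9.1]
eef_pos: [550.2, -49.9, 27.9]
orientation: [180.0, -0.1, 81.5]
contact_force: [-10.5, 1.3, 27.1]
eef_pos: [550.3, -49.9, 27.7]
orientation: [180.0, -0.1, 81.4]
contact_force: [-15.7, 1.9, 37.7]
1505 slope deg 0.11383223688174023 z at edge 59.0395999293985 hinge 59.446883667612454
16.4167 [550.3 -49.9  27.7] [ 1.80e+02 -1.00e-01  8.14e+01] [-15.7   2.2  38.4] tool delta [50.8  2.1 -2.2]
```

Firm stop: the lid is shut, with a slope of about 0.1° and about 38 N on the fingers. I'll rise clear and check it and the bystanders.

```bash
echo '[{"z": -5},{"z": -20},{"z": -30},{"z": -30},{"z": -30}]' | python3 -m jog|sed -n 2,4p; echo '[{"z": -30},{"z": -30},{"z": -30},{},{}]' | python3 -m jog|sed -n 2,4p; python3 lid.py
python3 - <<'E'
from h import *
p,d,i=cam("scene"); a=np.load("scene0.npz")["p"].astype(int); D=np.abs(p-a).max(2)>40
for n,x in dict(loupe=[188,148,12],fossil=[160,186,15],card=[129,165,20],jar=[400,258,22],brush=[420,232,25]).items(): print(n,D[x[1]-x[2]:x[1]+x[2],x[0]-x[2]:x[0]+x[2]].mean().round(3))
P=pts(d,i); t=(P-[560,11,0]); X=t[...,:2]@[.989,-.148]; Y=t[...,:2]@[.148,.989]
m=(abs(X)<145)&(abs(Y)<90)&(p.max(2)>150)&(P[...,2]<80); print("bright under lid",m.sum(),np.percentile(P[m][:,2],[50,99]) if m.sum() else "")
E
```

```text
eef_pos: [549.5, -50.1, 141.0]
orientation: [-180.0, 0.0, 81.5]
contact_force: [0.8, -0.6, 1.5]
eef_pos: [550.8, -50.0, 231.3]
orientation: [179.8, -0.1, 81.5]
contact_force: [-0.6, 0.1, -0.2]
1630 slope deg 0.03492558424026494 z at edge 59.29352352889412 hinge 59.41848466419737
17.3 [549.9 -49.9 229.8] [180.   -0.   81.5] [-0.4 -0.4 -0.5] tool delta [ 50.7   2.5 199.8]
loupe 0.0
fossil 0.0
card 0.0
jar 0.0
brush 0.0
bright under lid 2326 [57.99024408 60.67979094]
```

The lid stays shut (0.03°), the table things are unchanged and the arm is clear, so I'm handing it in.

```bash
python3 -c "
from plant import *
print(sign_off())"
```

```text
the job is handed in; nothing more can be done
None
```

I tipped the box flat with its window up and pushed the lid fully shut; the table things are unmoved, the arm is clear, and I handed the job in at about 17 s (no verdict was shown).

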